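# Set the sample kit out on its matching tiles

## Robot

A 6-joint arm with a two-finger parallel gripper is mounted at the origin on a cart in front of the work surface, level with it; the furniture and walls round the work are solid. World frame = base frame: x ahead of the robot, y to its left, z up, the work surface at z = 0. Lengths are in m, angles in rad, forces in N, time in s.
With the tool pointing down it reaches from about 0.35 to 0.975 m from the base axis. Payload 7.1 kg.
Tool frame: the origin (TCP) lies on the centre line of the jaws, within the pads' length; the fingertips stand ahead of it and the grasp point (between the pads) lies 2 mm behind it (bot.finger_overhang is the z of the fingertips in the tool frame, in m); z points along the fingers, y is the line along which they close (so a half turn about z gives the same grasp; the last joint's range is limited). The gripper opens to 88 mm and grips with 3 to 60 N. Pads are 20 mm wide; open, the fingers measure 115 mm over their backs; the gripper's body (75 mm by 178 mm) begins 61 mm behind the grasp point.
Start: joints at [-1.167, 0.423, 1.63, -0, 1.089, -0.019], TCP at [0.256, -0.57, 0.24] pointing down, gripper open.
Joint ranges: [-3, 3], [-0.9, 2.11], [0.09, 2.58], [-1.31, 4.45], [0.11, 2.69], [-2.54, 2.54]. Speed limits (rad/s): [2.39, 2.39, 3.01, 3.14, 3.14, 3.14].

## Interface

Orientations are given as [roll, pitch, yaw] about the fixed x, y, z axes, in that order (R = Rz(yaw) Ry(pitch) Rx(roll)).
In Python, from cell import bot, get_image, camera_params gives the robot as it stands.
- The arm moves only by the tool carry_out, never from a script. Its argument "deltas" is a list that holds one entry, the list of rows, each a list of 6 numbers: the shift along the tool's x, y, z in parts of the range, where 1.0 means 0.75 m, then the turn, a rotation vector about the tool's x, y, z in a scale on which 1.0 is 2 rad. A call has 1 to 12 rows; each row is the pose to reach, as a shift and turn from the pose commanded when the call began, along the tool's axes at that moment; what a row does not reach only later rows make up. A row lasts 1/12 s, in which the tool goes at most 41.7 mm and 7.16 degrees, less where a joint would pass 70% of its speed; a pose out of reach is approached as far as the arm can. Shift and turn numbers lie between -1 and 1, and a call with a number outside is refused. A call with a gripper value outside its range is refused whole. "jaw" is the finger opening in m, from 0 to 0.0878, set as the call begins (left out, the last holds). The fingers move at their own pace and stop on an object; "newtons" is the grip in N (left out, the last holds). Time passes only in rows, so rows that repeat a pose let the fingers close. It gives the time, the measured TCP pose, the force, the opening and the grip force at its end, in the units of the state.
- bot.read_state(): the state, without advancing time (a new reading comes with each control period).
- get_image(name): name is "scene" or "side" or "wrist"; returns the picture (420x560x3 uint8, red, green, blue); there is no depth.
- camera_params(name): a dict with "fx", "fy", "cx", "cy" (pixels), "R" (3x3) and "t" (3): a world point X has camera coordinates R X + t. Camera axes: x right, y down, z forward; pixel columns grow to the right and rows downward; lengths in m; the calibration is good to about 2 mm. A picture is of the moment at which its call begins: read the wrist's pose just before it. camera_params takes no time and is no camera call; for the wrist camera it gives the pose at the moment of the call.
- bot.sign_off(): hands the job in; it is judged then, once.
The state is a dict: "t": time; "q": joint angles; "dq": joint speeds; "effort": joint torques, N m; "position": TCP position; "ee_rot": TCP orientation; "contact_force": force on the tool from outside, world axes, zero at the start; "wrist_torque": the same for the moment, N m; "opening": finger opening in m; "finger_force": force on a finger pad.
Only numpy, scipy, OpenCV 4.12 (cv2) and the standard library are available. Lean on these libraries where they do the work, as an engineer would, in place of code of your own. Each camera call takes 0.05 s, during which the arm holds its last target. There are 200 camera calls.

## Task

Set the sample kit out for use: the larger white-capped vial, the brown jar, the flat glass dish and the ceramic boat each go on the one tile whose black pad has the shape and size of its foot, standing flat and centred on the pad, the boat lined up with its oblong pad. Keep the vial and the jar upright throughout, leave the pipette and the tweezers lying where they are, and let go of everything at the end.

Things in the scene. Friction and masses are not known exactly. Their poses are not given: they have to be found in the camera images.
- vial: glass sample vial with a ribbed white cap, upright cylinder 30 mm across and 76 mm tall, about 22 g; belongs on tile_small. Origin: centre of its underside, z up along its axis. Grip anywhere round the glass or cap. The two slim dark-capped vials at the back of the worktop are not meant
- jar: brown jar with a ribbed green screw cap, standing on the worktop (not the like one on the ledge behind), upright, round, 48 mm across and 80 mm tall (cap 46 mm across, from 63 mm up), about 85 g; belongs on tile_medium. Origin: centre of its underside, z up
- dish: round clear glass petri dish with its lid on, 60 mm across, 16 mm high, about 40 g; belongs on tile_large. Origin: centre of its underside, z up. Grip across the diameter; the lid does not come off
- boat: cream ceramic combustion boat, oblong with rounded ends, 16 mm wide (its x), 73 mm long (its y), 10 mm high, about 30 g; belongs on tile_oblong, either way round. Origin: centre of its underside, z up. Grip it across its 16 mm width at the middle
- tile_small: fixed square pale aluminium tile 88 x 88 mm, 6 mm thick, with small screw heads in its corners; in the middle of its top a flush black rubber pad: a round disc 34 mm across, for the vial. Origin: centre of its underside on the worktop (top face at z = +6 mm), z up, x and y along its sides
- tile_medium: fixed square pale aluminium tile 88 x 88 mm, 6 mm thick, with small screw heads in its corners; in the middle of its top a flush black rubber pad: a round disc 52 mm across, for the jar. Origin: centre of its underside on the worktop (top face at z = +6 mm), z up, x and y along its sides
- tile_large: fixed square pale aluminium tile 88 x 88 mm, 6 mm thick, with small screw heads in its corners; in the middle of its top a flush black rubber pad: a round disc 64 mm across, for the dish. Origin: centre of its underside on the worktop (top face at z = +6 mm), z up, x and y along its sides
- tile_oblong: fixed square pale aluminium tile 88 x 88 mm, 6 mm thick, with small screw heads in its corners; in the middle of its top a flush black rubber pad: an oblong with round ends, 77 mm long along the tile's y and 20 mm wide along its x, for the boat. Origin: centre of its underside on the worktop (top face at z = +6 mm), z up, x and y along its sides
- micropipette: white hand pipette lying loose between the two rows of things, 253 mm long (its y, across the robot's view), 27 mm wide, 31 mm high; a bystander. Origin: centre of its underside
- forceps: steel tweezers lying loose between the two rows of things, 126 mm long (its y), 11 mm wide, 10 mm high; a bystander. Origin: centre of its underside. (Surroundings: the worktop right of the things, beyond about y = -0.33 m, is filled by a big grey box instrument under 0.4 m tall: pass it above that)
Mind the look-alikes: they are no part of the job. What is shaped like the jar but red or turquoise is not meant.

How it is judged:
At the end, for the whole second after the job is handed in: The vial is on the tile with the small round pad, the jar on the medium, the dish on the large and the boat on the oblong one: each within 10 mm of the pad's centre, standing flat on the tile (tilt under 0.1 rad), at rest and released, and the boat within 0.2 rad of the line of its pad (horizontal distance between vial and tile_small below 0.01 m and z of vial in the frame of tile_small between 0.002 and 0.01 m and angle between each of vial, jar, dish, boat's own z axis and vertical below 0.1 rad and linear speed of each of vial, jar, dish, boat below 0.01 m/s and horizontal distance between jar and tile_medium below 0.01 m and z of jar in the frame of tile_medium between 0.002 and 0.01 m and horizontal distance between dish and tile_large below 0.01 m and z of dish in the frame of tile_large between 0.002 and 0.01 m and horizontal distance between boat and tile_oblong below 0.01 m and z of boat in the frame of tile_oblong between 0.002 and 0.01 m and angle between the y axis of boat and the y axis of tile_oblong, either way round below 0.2 rad); the robot touches nothing.
It fails at once if the vial or the jar is tipped by more than 0.6 rad (angle between any of vial, jar's own z axis and vertical above 0.6 rad).
It fails at once if the pipette or the tweezers are displaced by more than 30 mm (distance of any of micropipette, forceps from where it was at the start of the episode above 0.03 m).
It also fails if it takes over 112 s, if anything falls off the work surface, if the arm or the gripper's body presses on something with over 40 N, if the wrist force passes 120 N, or if a joint passes its speed limit or range.

## Working session

There is one attempt and no reset: what is moved stays moved. The work goes in short steps, Python scripts to look and compute and a tool call to move; the robot and the scene stay as the last step left them, time stands still between calls to the robot, and variables do not carry over. Pictures are saved under pics/ and viewed, at most 14 in all, crops included, and the job is handed in when it is done.

Besides the shell and the picture viewer there is one more tool, called after "Call:" as name([rows], argument=value, ...), one row to a line, values as JSON. carry_out: Moves the arm, as the interface text tells. Its arguments: {"type":"object","properties":{"deltas":{"type":"array","items":{"type":"array","items":{"type":"array","items":{"type":"number"}}}},"jaw":{"type":"number"},"newtons":{"type":"number"}},"required":["deltas"]}

```bash
ls; mkdir -p pics; python3 - <<'E'
from cell import bot,get_image,camera_params
import cv2
print(bot.read_state(), bot.finger_overhang)
for n in("scene","side","wrist"):
    p=camera_params(n); print(n,p)
    cv2.imwrite(f"pics/{n}0.png",get_image(n)[:,:,::-1])
E
```

```text
pics
{'t': 0.0, 'q': array([-1.16698325e+00,  4.23810891e-01,  1.63070275e+00, -5.58017875e-06,
        1.08858241e+00, -1.89824905e-02]), 'dq': array([ 0.00139611, -0.00081913, -0.00068355, -0.00150113,  0.00138095,
        0.00084243]), 'effort': array([ 4.71914682e-03, -5.44602942e+01, -2.73664963e+01,  6.44710497e-02,
        2.26577790e-02, -1.20667960e-04]), 'position': array([ 0.25626706, -0.56946067,  0.23891536]), 'ee_rot': array([-3.14008944e+00, -2.35972840e-05,  4.22798140e-01]), 'contact_force': array([ 0.01283512,  0.26833239, -0.18185111]), 'wrist_torque': array([ 0.01970813,  0.00093437, -0.06118576]), 'finger_force': 0.0, 'opening': 0.08770551846847449} 0.017
scene {'fx': 426.86738793072897, 'fy': 426.86738793072897, 'cx': 274.4975777587557, 'cy': 207.9940256451527, 'R': array([[ 0.60175461, -0.79836732, -0.02238323],
       [-0.32025716, -0.2155248 , -0.92248816],
       [ 0.73166026,  0.5622799 , -0.38537589]]), 't': array([-0.35787084,  0.23756021,  0.43217216])}
side {'fx': 459.11226690095475, 'fy': 459.11226690095475, 'cx': 284.2033012881063, 'cy': 213.02215523810665, 'R': array([[-0.89422161, -0.44714551,  0.02070285],
       [-0.30806583,  0.5812113 , -0.75318581],
       [ 0.32475092, -0.67989287, -0.65748196]]), 't': array([0.53546548, 0.19740657, 0.71952439])}
wrist {'fx': 293.6794249079151, 'fy': 293.6794249079151, 'cx': 277.8955785412948, 'cy': 210.09284371076373, 'R': array([[ 0.40893486, -0.91256043, -0.00239877],
       [-0.88395531, -0.39676667,  0.24738476],
       [-0.22670529, -0.09904385, -0.96891436]]), 't': array([-0.6250876 , -0.02886858,  0.39002369])}
```

View pics/scene0.png

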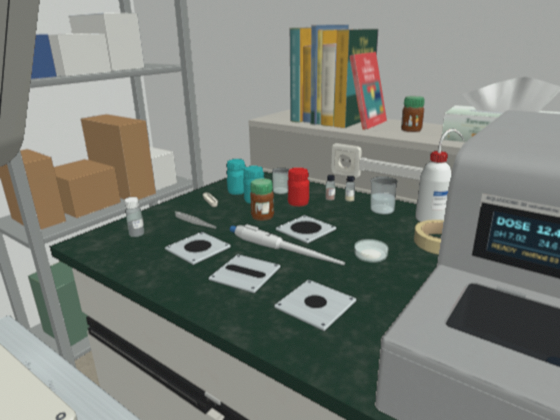

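View pics/side0.png

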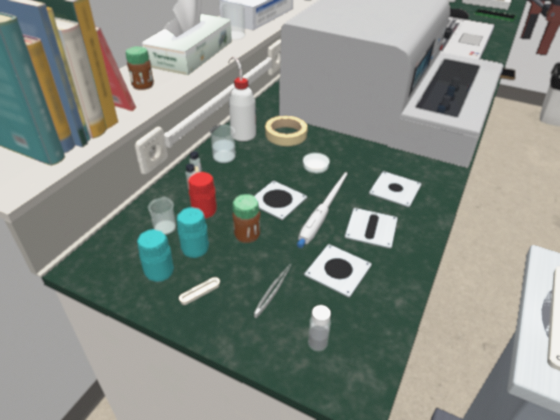

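The scene view shows four tiles: (198,246), oblong (245,271), small (315,302) and (306,228). It also shows the vial (134,218), jar (262,200), dish (371,250), boat (210,199), pipette and tweezers. The side view shows the same things at: tiles (338,269), (371,227), (395,187), (278,199), vial (319,328), jar (246,218), dish (316,162), boat (200,291).

```bash
cat > h.py <<'E'
import numpy as np, cv2
from cell import bot,get_image,camera_params
from scipy.spatial.transform import Rotation as Ro
def ray(p,uv,z):
    uv=np.atleast_2d(np.array(uv,float)); d=np.c_[(uv[:,0]-p["cx"])/p["fx"],(uv[:,1]-p["cy"])/p["fy"],np.ones(len(uv))]@p["R"]
    o=-p["R"].T@p["t"]; return o+d*((z-o[2])/d[:,2])[:,None]
def proj(p,X):
    c=p["R"]@np.array(X,float)+p["t"]; return np.array([p["fx"]*c[0]/c[2]+p["cx"],p["fy"]*c[1]/c[2]+p["cy"]])
def rect(p,c,z):
    w=ray(p,c.reshape(-1,2),z)[:,:2]; m=cv2.moments((w*1e4).astype(np.float32).reshape(-1,1,2))
    (x,y),s,a=cv2.minAreaRect((w*1000).astype(np.float32))
    return np.round([m["m10"]/m["m00"]/10,m["m01"]/m["m00"]/10,x,y,*s,a],1)
def tiles(p,im,z=.006,th=140,lo=200):
    g=cv2.cvtColor(im,cv2.COLOR_RGB2GRAY); cs,h=cv2.findContours((g>th).astype(np.uint8),cv2.RETR_CCOMP,cv2.CHAIN_APPROX_NONE)
    for i,c in enumerate(cs):
        a=cv2.contourArea(c)
        if h[0][i][3]<0 and lo<a<40000:
            k=h[0][i][2]; ch=[]
            while k>=0:
                if cv2.contourArea(cs[k])>20: ch.append(cs[k])
                k=h[0][k][0]
            print("px",c.reshape(-1,2).mean(0).round(),"a",a,rect(p,c,z),"HOLE" if ch else "",*[rect(p,q,z) for q in ch])
def blob(p,im,lo,hi,z,box,n=1):
    x0,y0,x1,y1=box; hsv=cv2.cvtColor(im,cv2.COLOR_RGB2HSV); m=cv2.inRange(hsv,np.array(lo),np.array(hi)); k=np.zeros_like(m);k[y0:y1,x0:x1]=m[y0:y1,x0:x1]
    cs,_=cv2.findContours(k,cv2.RETR_EXTERNAL,cv2.CHAIN_APPROX_NONE); cs=sorted(cs,key=cv2.contourArea)[::-1][:n]
    for c in cs: print("  blob",c.reshape(-1,2).min(0),c.reshape(-1,2).max(0),cv2.contourArea(c),rect(p,c,z))
E
python3 - <<'E'
from h import *
for n in("scene","side"):
    p=camera_params(n); im=cv2.imread(f"pics/{n}0.png")[:,:,::-1].copy(); print(n); tiles(p,im)
    B={"scene":[(240,170,285,225),(120,190,150,212),(350,235,395,265),(195,185,222,210)],"side":[(225,190,265,225),(300,300,335,325),(298,148,335,178),(175,272,225,310)]}[n]
    print("jar cap");blob(p,im,(40,60,40),(75,255,255),.0715,B[0])
    print("vialcap");blob(p,im,(0,0,150),(180,60,255),.068,B[1])
    print("dish");blob(p,im,(0,0,120),(180,60,255),.010,B[2])
    print("boat");blob(p,im,(0,0,120),(180,100,255),.006,B[3])
E
```

```text
scene
px [315. 303.] a 2062.0 [ 426.6 -202.2  427.1 -202.1   88.8   88.6   87.7] HOLE [ 429.4 -199.9  429.7 -199.7   35.3   35.7   35.1]
px [201. 359.] a 9653.5 [243.7 -84.9 239.8 -73.4 518.2  59.4  90. ] 
px [486. 330.] a 9251.5 [ 501.6 -389.1  523.  -412.6  194.5  235.4   90. ] 
px [244. 273.] a 1422.5 [433.1 -60.5 433.3 -59.8  89.2  89.2   8.9] HOLE [435.9 -57.2 435.9 -57.5  26.3  78.2   9. ]
px [371. 250.] a 523.0 [ 623.1 -197.9  623.2 -199.1   76.9   58.5   32.5] 
px [ 68. 353.] a 13613.0 [158.4  49.  157.5 113.7 678.4 161.   83.6] 
px [198. 247.] a 1000.5 [450.8  71.5 451.3  72.   91.9  88.3  83.8] HOLE [453.3  75.2 453.4  75.3  56.2  55.2   6.2]
px [288. 245.] a 694.5 [552.5 -20.3 545.2 -53.3 250.6  47.3  83.5] 
px [306. 228.] a 785.5 [633.3 -50.8 633.5 -50.3  91.3  89.6  80.6] HOLE [636.7 -47.3 637.1 -47.3  66.8  67.3  34.4]
px [ 78. 235.] a 374.5 [354.1 309.8 350.4 310.1 234.7  77.4  21.3] 
px [383. 202.] a 376.5 [ 851.5 -119.4  852.4 -119.5  129.2   48.8   25.1] 
px [  8. 212.] a 468.5 [315.4 550.9 330.1 607.4 489.3  36.9  73.6] 
px [280. 183.] a 204.5 [829.9 159.7 832.3 15
[... 1899 characters left out ...]
1 1182.3    0. ] HOLE [117.   10.3 116.8  12.8  13.7  55.4   2.8]
px [76. 71.] a 1456.0 [1559.8 -386.5 1506.5 -346.5   76.7  903.2   50.3] HOLE [1601.6 -448.8 1600.6 -447.3   12.2   74.6   50. ]
px [532.  49.] a 2403.0 [  226.6 -1174.    217.9 -1310.4   921.4   155.7    89.9] 
px [487.   2.] a 230.0 [  432.1 -1674.3   429.4 -1657.2   220.1   109.7    30.6] 
jar cap
  blob [225 190] [259 224] 825.0 [654.2  71.3 649.4  74.8  62.1  95.7  30.8]
vialcap
  blob [311 305] [330 324] 308.0 [428.6 227.2 428.5 226.7  27.   34.8  22.3]
dish
  blob [302 152] [329 173] 437.5 [ 618.7 -200.2  618.8 -199.    62.1   84.2   22.4]
boat
  blob [178 277] [220 304] 475.5 [642.7 229.8 642.2 228.8  77.4  25.5  64.5]
```

```bash
cat >> h.py <<'E'
def go(x,y,z,yaw,s=None):
    "tool-frame shift (mm) and turn (deg) to a world pose given in mm, deg"
    s=s or bot.read_state(); R=Ro.from_euler("xyz",s["ee_rot"]); T=Ro.from_euler("xyz",[180,0,yaw],degrees=True)
    d=R.inv().apply(np.array([x,y,z])/1000-s["position"])*1000; r=(R.inv()*T).as_rotvec(degrees=True)
    print("go",d.round(1),r.round(2),"rows",max(np.linalg.norm(d)/41.7,np.linalg.norm(r)/7.16).round(1))
E
python3 - <<'E'
from h import *
s=bot.read_state();R=Ro.from_euler("xyz",s["ee_rot"]);p=camera_params("wrist")
o=-p["R"].T@p["t"]; print("cam in tool",R.inv().apply(o-s["position"]),"cam axes in tool\n",R.inv().as_matrix()@p["R"].T)
go(370,-100,360,0)
ps=camera_params("side");pc=camera_params("scene")
print(ray(ps,[[468,158],[280,120],[195,212],[203,178],[193,250],[193,213],[157,275],[154,238]],0).round(3))
print(ray(ps,[[320,309],[246,201],[203,178],[193,213],[154,238]],.078).round(3))
E
```

```text
cam in tool [ 0.06753888  0.00138386 -0.14456027] cam axes in tool
 [[-0.00150798 -0.96891349 -0.24739518]
 [ 0.99999833 -0.00120675 -0.00136923]
 [ 0.00102812 -0.24739683  0.9689137 ]]
go [ 296.4 -381.7 -120.5] [-7.000e-02  1.000e-02  2.422e+01] rows 11.9
[[ 0.31  -0.401  0.   ]
 [ 0.784 -0.346  0.   ]
 [ 0.768  0.064  0.   ]
 [ 0.818 -0.039  0.   ]
 [ 0.71   0.154  0.   ]
 [ 0.77   0.068  0.   ]
 [ 0.73   0.233  0.   ]
 [ 0.793  0.162  0.   ]]
[[0.431 0.225 0.078]
 [0.645 0.066 0.078]
 [0.753 0.045 0.078]
 [0.71  0.138 0.078]
 [0.731 0.22  0.078]]
```

Units first: shifts go in shares of 0.75 m and turns go in shares of 2 rad. So -0.367 m / 0.75 = -0.4893, -0.292 m / 0.75 = -0.3893, 24.2 degrees / 114.5916 = 0.2112.

Call:
carry_out([
  [[0.0213,-0.048,-0.0133,0,0,0.0262],[0.044,-0.0973,-0.0267,0,0,0.0524],[0.0653,-0.1467,-0.04,0,0,0.0785],[0.088,-0.1947,-0.0533,0,0,0.1047],[0.1093,-0.2427,-0.0667,0,0,0.1309],[0.1307,-0.292,-0.08,0,0,0.1571],[0.1533,-0.34,-0.0933,0,0,0.1833],[0.1747,-0.3893,-0.1067,0,0,0.2112],[0.22,-0.42,-0.12,0,0,0.2112],[0.2667,-0.444,-0.1333,0,0,0.2112],[0.3133,-0.4667,-0.1467,0,0,0.2112],[0.36,-0.4893,-0.16,0,0,0.2112]],
])

```text
t: 1.15
position: [0.3525, -0.1226, 0.3605]
ee_rot: [3.141, -0.001, 0.0]
contact_force: [0.1, -0.5, -0.1]
opening: 0.0878
finger_force: 0.0
```

```bash
python3 - <<'E'
from h import *
s=bot.read_state(); print(s["t"],s["position"],s["ee_rot"],s["contact_force"]); go(480,-110,360,0)
E
```

```text
1.15 [ 0.35249357 -0.12261486  0.360533  ] [ 3.14104945e+00 -1.15321878e-03  2.19534590e-04] [ 0.12737143 -0.54280186 -0.12739922]
go [127.5 -12.6   0.7] [ 0.03 -0.07  0.01] rows 3.1
```

Scaled: 0.24 m / 0.75 = 0.32, 0.11 m / 0.75 = 0.1467.

Call:
carry_out([
  [[0.0453,0.0147,0.0213,0,0,0],[0.0933,0.0293,0.0413,0,0,0],[0.1373,0.044,0.0627,0,0,0],[0.1827,0.0587,0.084,0,0,0],[0.228,0.0733,0.1053,0,0,0],[0.2747,0.088,0.1253,0,0,0],[0.32,0.1027,0.1467,0,0,0],[0.32,0.1027,0.1467,0,0,0],[0.32,0.1027,0.1467,0,0,0]],
])

```text
t: 1.9
position: [0.5922, -0.2013, 0.2469]
ee_rot: [-3.14, 0.004, 0.001]
contact_force: [0.2, -0.3, -0.1]
opening: 0.0879
finger_force: 0.0
```

```bash
python3 - <<'E'
from h import *
p=camera_params("wrist"); im=get_image("wrist"); cv2.imwrite("pics/w1.png",im[:,:,::-1]); tiles(p,im)
print(proj(p,[.62,-.2,.016]))
E
```

```text
px [466. 310.] a 214.5 [ 402.5 -482.6  408.9 -479.7   92.7   19.1    8.8] 
px [242. 311.] a 3125.5 [ 406.4 -154.9  425.6 -188.    91.7  561.2    3.9] HOLE [373.5  74.2 373.7  73.7   8.5  12.1  44.3]
px [277. 278.] a 1219.5 [ 458.8 -199.7  459.3 -200.6   34.9   88.4    0. ] 
px [ 84. 256.] a 447.5 [493.4  77.3 495.1  70.9  15.2  89.1   0. ] 
px [177. 228.] a 1956.0 [534.4 -31.6 532.9 -63.9  27.6 245.5   0. ] 
px [276. 169.] a 1671.5 [ 616.1 -199.1  616.  -198.8   60.1   61.    45.6] 
px [ 19. 151.] a 1329.5 [638.8 133.6 639.  132.1  49.1  55.8  76.5] 
px [158. 151.] a 4638.0 [637.6 -47.5 637.4 -47.5  88.5  88.2  80.8] HOLE [637.3 -46.6 637.3 -46.7  63.8  64.1  41.5]
px [354.  62.] a 6871.5 [ 741.2 -293.   741.3 -293.   108.1  106.3   89.9] HOLE [ 741.5 -293.1  741.5 -293.2   79.7   80.    48. ]
px [216.   4.] a 348.0 [ 803.5 -131.7  802.3 -131.1   43.5   13.1   89.9] 
[276.57479711 166.93458591]
```

View pics/w1.png

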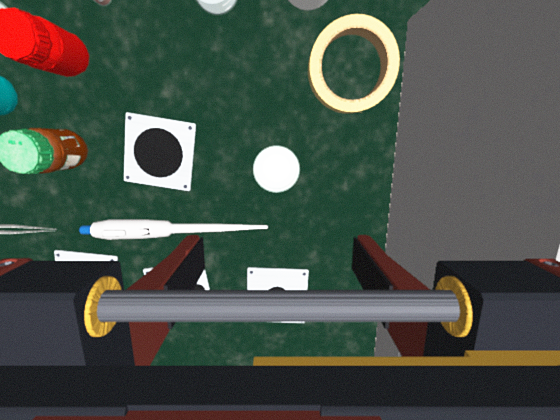

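The wrist view shows the dish (276,169), its large-pad tile (158,152), the jar at the left edge (40,150) and the pipette tip (267,227) well clear of the dish.

Scaled: 0.195 m / 0.75 = 0.26, -0.002 m / 0.75 = -0.0027.

Call:
carry_out([
  [[0.0133,-0.0013,0.0467,0,0,0],[0.0267,-0.0027,0.1,0,0,0],[0.0333,-0.0027,0.1533,0,0,0],[0.0333,-0.0027,0.2,0,0,0],[0.0333,-0.0027,0.24,0,0,0],[0.0333,-0.0027,0.26,0,0,0],[0.0333,-0.0027,0.26,0,0,0],[0.0333,-0.0027,0.26,0,0,0]],
])

```text
t: 2.62
position: [0.6171, -0.1994, 0.0559]
ee_rot: [3.141, -0.0, 0.0]
contact_force: [-1.0, -0.2, 0.4]
opening: 0.0876
finger_force: 0.0
```

```bash
python3 - <<'E'
from h import *
s=bot.read_state(); print(s["position"],s["ee_rot"]); go(617.3,-199.2,22,0)
p=camera_params("wrist"); im=get_image("wrist"); cv2.imwrite("pics/w2.png",im[:,:,::-1]); tiles(p,im,.016)
E
```

```text
[ 0.61711535 -0.19939518  0.05594909] [ 3.14144023e+00 -4.96882297e-04  3.69247682e-04]
go [ 0.2 -0.2 33.9] [ 0.01 -0.03  0.02] rows 0.8
px [210. 339.] a 914.5 [ 540.5 -146.2  540.  -150.7   74.5   11.9   90. ] 
px [372. 310.] a 506.5 [ 565.1 -285.2  565.2 -271.   114.4    4.    90. ] 
px [ 92. 313.] a 310.0 [561.4 -66.9 565.3 -68.4  13.3  43.8  86.4] 
px [276. 238.] a 5787.0 [ 617.7 -199.4  617.6 -199.4   58.7   58.8   44.8] 
px [ 57. 201.] a 13868.0 [641.6 -58.9 639.9 -58.2  79.6  83.   80.7] HOLE [639.7 -54.7 639.6 -54.6  60.6  60.8  39.7] [669.5 -96.1 669.5 -96.    5.3   4.7  41. ]
px [439.  67.] a 7824.0 [ 717.3 -292.5  721.5 -292.8  106.9   70.5   89.9]
```

Call:
carry_out([
  [[0,0,0.02,0,0,0],[0,0,0.0373,0,0,0],[0,0,0.044,0,0,0],[0,0,0.044,0,0,0],[0,0,0.044,0,0,0]],
])

```text
t: 3.08
position: [0.6168, -0.1992, 0.0211]
ee_rot: [-3.141, 0.001, 0.0]
contact_force: [-0.0, -0.9, 0.5]
opening: 0.0881
finger_force: 0.0
```

Call:
carry_out([
  [[0,0,0,0,0,0],[0,0,0,0,0,0],[0,0,0,0,0,0],[0,0,0,0,0,0],[0,0,0,0,0,0],[0,0,0,0,0,0],[0,0,0,0,0,0],[0,0,0,0,0,0]],
], jaw=0.05, newtons=12)

```text
t: 3.75
position: [0.6173, -0.1994, 0.022]
ee_rot: [3.141, -0.0, 0.0]
contact_force: [-1.1, -0.3, 3.4]
opening: 0.0595
finger_force: 12.0
```

```bash
python3 - <<'E'
from h import *
s=bot.read_state(); print(s["position"],s["ee_rot"]); go(637.5,-46.8,90,0)
E
```

```text
[ 0.61730424 -0.19942363  0.02195549] [ 3.14148495e+00 -3.97770691e-04  3.59201199e-04]
go [  20.3 -152.6  -68.1] [ 0.01 -0.02  0.02] rows 4.0
```

Scaled: -0.1526 m / 0.75 = -0.2035, -0.02 m / 0.75 = -0.0267.

Call:
carry_out([
  [[0,0,-0.04,0,0,0],[0.0027,-0.0267,-0.0667,0,0,0],[0.0093,-0.0733,-0.0733,0,0,0],[0.016,-0.12,-0.0733,0,0,0],[0.0213,-0.1667,-0.0733,0,0,0],[0.0253,-0.1933,-0.0667,0,0,0],[0.0267,-0.2035,-0.0467,0,0,0],[0.0267,-0.2035,-0.0267,0,0,0],[0.0267,-0.2035,-0.0133,0,0,0],[0.0267,-0.2035,-0.008,0,0,0],[0.0267,-0.2035,-0.008,0,0,0],[0.0267,-0.2035,-0.008,0,0,0]],
])

```text
t: 4.75
position: [0.6362, -0.0483, 0.0263]
ee_rot: [3.142, 0.002, -0.001]
contact_force: [0.6, 0.5, -0.4]
opening: 0.059
finger_force: 12.0
```

```bash
python3 - <<'E'
from h import *
s=bot.read_state(); print(s["position"],s["ee_rot"],s["contact_force"],s["opening"]); go(637.3,-46.7,27.8,0)
p=camera_params("wrist"); im=get_image("wrist"); cv2.imwrite("pics/w3.png",im[:,:,::-1]); tiles(p,im,.006)
E
```

```text
[ 0.63624642 -0.04831357  0.02631248] [ 3.14156696e+00  1.96698710e-03 -1.25509727e-03] [ 0.55413219  0.52727956 -0.4295443 ] 0.058961687629943665
go [ 1.  -1.6 -1.5] [ 0.    0.11 -0.07] rows 0.1
px [359. 309.] a 225.0 [ 596.8 -105.   596.9 -100.4   52.9    3.6   89.9] 
px [152. 313.] a 295.0 [5.935e+02 3.170e+01 5.970e+02 3.090e+01 3.880e+01 1.070e+01 5.000e-01] 
px [275. 226.] a 13133.0 [647.7 -49.1 644.  -47.9  86.9  74.9  80.9] HOLE [668.5 -90.2 668.3 -90.1   5.5   5.2  46.1] [680.7 -15.4 680.6 -15.6   5.7   5.1  89.9]
```

View pics/w3.png

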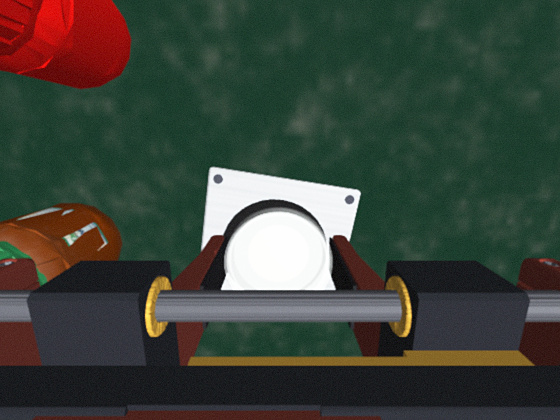

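The dish (278,253) sits between the fingers over its pad, with the pad's crescent showing at the far side, as parallax would give; the jar is clear at the left (60,240).

Call:
carry_out([
  [[0,0,0,0,0,0],[0,0,0,0,0,0],[0,0,0,0,0,0]],
])

```text
t: 5.05
position: [0.637, -0.0473, 0.0276]
ee_rot: [3.141, -0.0, -0.0]
contact_force: [0.2, 0.1, -0.1]
opening: 0.059
finger_force: 12.0
```

Scaled: -0.18 m / 0.75 = -0.24, -0.14 m / 0.75 = -0.1867.

Call:
carry_out([
  [[0,0,0,0,0,0],[0,0,0,0,0,0],[0,0,0,0,0,0],[0,0,0,0,0,0],[0,0,0,0,0,0],[0,0,-0.0267,0,0,0],[0,0,-0.08,0,0,0],[0,0,-0.1333,0,0,0],[0,0,-0.1867,0,0,0],[0,0,-0.24,0,0,0],[0,0,-0.24,0,0,0],[0,0,-0.24,0,0,0]],
], jaw=0.0875)

```text
t: 6.05
position: [0.6387, -0.0468, 0.2109]
ee_rot: [3.141, -0.006, 0.001]
contact_force: [0.1, 0.4, -0.9]
opening: 0.0878
finger_force: 0.0
```

```bash
python3 - <<'E'
from h import *
s=bot.read_state(); print(s["position"],s["ee_rot"],s["contact_force"],s["opening"]); go(640,190,260,64.5)
p=camera_params("wrist"); im=get_image("wrist"); cv2.imwrite("pics/w4.png",im[:,:,::-1]); tiles(p,im,.006,185)
E
```

```text
[ 0.63870806 -0.04684176  0.21086318] [ 3.14104777e+00 -6.02663288e-03  5.49211394e-04] [ 0.09258514  0.35313911 -0.9031221 ] 0.0877838141450718
go [   1.7 -236.8  -49.3] [  0.22  -0.29 -64.47] rows 9.0
px [374. 343.] a 842.5 [ 433.2 -174.8  435.8 -186.6   63.6   55.8   90. ] 
px [285. 339.] a 2152.5 [435.2 -56.9 435.8 -57.2  95.5  55.8  90. ] HOLE [436.2 -56.2 436.2 -56.3  22.8  77.5   8.7]
px [194. 342.] a 1003.5 [428.7  66.2 439.3  74.5  82.3  57.4  83.7] 
px [276. 274.] a 1885.5 [532.  -26.4 530.9 -47.4 197.9  27.   90. ] 
px [155. 204.] a 1373.5 [625.3 102.3 625.4 102.   52.4  51.4  90. ] HOLE [638.3 106.1 638.3 106.2   9.8   6.2  90. ]
px [ 46. 193.] a 768.0 [639.9 233.1 639.9 233.   74.1  17.6  64.4] 
px [277. 193.] a 4982.0 [637.6 -46.7 637.5 -46.7  87.3  87.8  80.6] HOLE [654.4 -37.4 650.1 -40.4  36.8  65.4  24.9]
px [503. 104.] a 7435.0 [ 739.  -301.4  738.9 -301.1  107.3  106.5   12.6] HOLE [ 739.  -301.6  739.4 -301.8   81.    81.3   50. ]
px [113.  58.] a 919.0 [789.9 127.6 787.  129.6  35.5  43.6  53. ] 
px [367.  20.] a 1949.5 [ 821.9 -133.5  820.5 -136.7   58.7   47.2   89.9] HOLE [ 823.  -156.7  823.4 -156.6    5.9    6.8   43.9] [ 829.6 -159.3  829.9 -159.9    6.3    9.6   68.2]
```

View pics/w4.png

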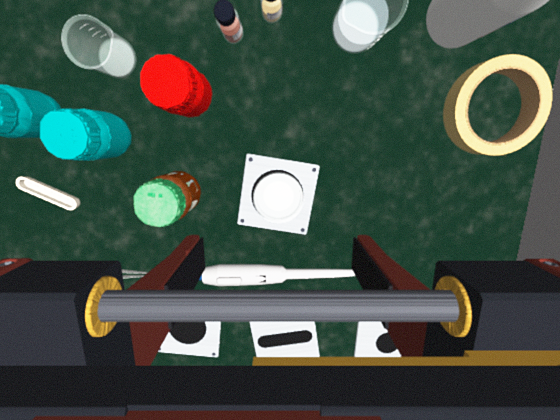

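The dish sits concentric on its pad (277,196); the boat is at (47,193), the jar cap at (160,204), and the tweezers (130,273) and pipette are untouched.

Scaled: -0.278 m / 0.75 = -0.3707, 0.061 m / 0.75 = 0.0813, -64.5 degrees / 114.5916 = -0.5629.

Call:
carry_out([
  [[0,-0.0373,0,0,0,-0.0567],[0.0013,-0.0747,0.0067,0,0,-0.1134],[0.0013,-0.1133,0.0133,0,0,-0.1702],[0.0013,-0.1533,0.0267,0,0,-0.2269],[0.0027,-0.1933,0.04,0,0,-0.2836],[0.0027,-0.2333,0.0533,0,0,-0.3403],[0.0027,-0.2733,0.0667,0,0,-0.3971],[0.0027,-0.3133,0.08,0,0,-0.4538],[0.0027,-0.3533,0.08,0,0,-0.5105],[0.0027,-0.3707,0.0813,0,0,-0.5629],[0.0027,-0.3707,0.0813,0,0,-0.5629],[0.0027,-0.3707,0.0813,0,0,-0.5629]],
])

```text
t: 7.1
position: [0.6376, 0.2313, 0.1444]
ee_rot: [-3.139, 0.003, 1.125]
contact_force: [0.2, -0.6, -0.9]
opening: 0.0875
finger_force: 0.0
```

```bash
python3 - <<'E'
from h import *
s=bot.read_state(); print(s["position"],s["ee_rot"],s["contact_force"],s["opening"])
p=camera_params("wrist"); im=get_image("wrist"); cv2.imwrite("pics/w5.png",im[:,:,::-1]); tiles(p,im,.008)
print(proj(p,[.641,.231,.008])); go(641,231,20,64.5)
E
```

```text
[0.63758984 0.2312577  0.14443473] [-3.13918298e+00  2.74623918e-03  1.12466388e+00] [ 0.15313604 -0.56985984 -0.9458902 ] 0.08750382261878219
px [189. 359.] a 871.0 [474.8 111.2 468.9 118.8  28.1  84.8  64.5] 
px [465. 312.] a 252.0 [769.1  32.9 769.2  39.4  67.3  16.6  70.2] 
px [252. 312.] a 6158.0 [558.9 135.  578.7 125.3  73.1 406.9  62.2] HOLE [533.8 130.3 533.8 129.8  12.    4.1  85.9] [401.  202.  401.  202.2  11.5   6.1  18.5]
px [416. 269.] a 573.5 [738.4 106.4 740.2 106.9  19.6  52.1  25.8] 
px [483. 235.] a 1740.5 [798.3 123.5 805.3 111.   47.6  91.8  46.3] 
px [280. 204.] a 1156.0 [640.1 230.2 640.  230.3  73.7  17.5  64. ] 
px [397. 181.] a 2788.5 [752.2 200.1 752.6 200.7  59.3  56.3  73.6] 
px [545.  77.] a 1551.0 [901.  238.3 901.2 228.8 144.6  10.   89.9] 
px [416.   8.] a 952.0 [811.9 334.2 815.8 328.7  20.8  55.7  64.3] 
[280.55988433 203.57305409]
go [  2.1   2.8 124.9] [-0.11  0.14 -0.14] rows 3.0
```

View pics/w5.png

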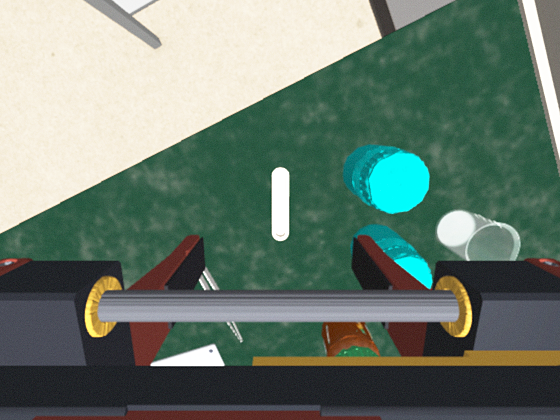

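The boat lies at (280,204), with the turquoise jars to its right (390,180), clear of the fingers. I'll go lower and recheck.

Scaled: 0.09 m / 0.75 = 0.12, 0.06 m / 0.75 = 0.08.

Call:
carry_out([
  [[0,0,0.04,0,0,0],[0,0,0.08,0,0,0],[0,0,0.1067,0,0,0],[0,0,0.12,0,0,0],[0,0,0.12,0,0,0],[0,0,0.12,0,0,0],[0,0,0.12,0,0,0]],
], jaw=0.045)

```text
t: 7.73
position: [0.64, 0.231, 0.0581]
ee_rot: [3.14, -0.001, 1.125]
contact_force: [0.4, 0.0, 0.5]
opening: 0.0462
finger_force: 0.0
```

```bash
python3 - <<'E'
from h import *
s=bot.read_state(); print(s["position"],s["ee_rot"],s["contact_force"],s["opening"])
p=camera_params("wrist"); im=get_image("wrist"); tiles(p,im,.008)
go(640.2,230.3,21.5,64.2)
E
```

```text
[0.64002816 0.23095222 0.05808289] [ 3.14011794e+00 -1.39911977e-03  1.12473988e+00] [0.38198307 0.04629028 0.49760875] 0.04617936037765563
px [497. 344.] a 254.0 [754.7  75.3 754.2  74.7  26.4   9.8  65.3] 
px [528. 313.] a 844.0 [783.4  92.3 783.8  91.8  12.8  47.8  64.3] 
px [ 29. 313.] a 805.5 [445.4 255.  445.3 255.6  12.7  44.9  64.3] 
px [379. 310.] a 203.0 [682.  139.6 683.  143.6  45.1   7.2  67. ] 
px [260. 311.] a 3299.5 [602.9 179.7 613.6 184.   49.  152.2  67.8] HOLE [545.8 203.5 545.3 203.3   8.5   3.   59.7]
px [524. 261.] a 1445.0 [786.6 137.1 790.6 136.8  46.4  32.9  14. ] 
px [277. 233.] a 2242.5 [639.9 230.  640.  229.9  73.6  16.8  63.7] 
px [470. 214.] a 7331.0 [766.4 184.2 767.2 185.3  69.5  67.1  70.3] 
go [-0.9  0.3 36.9] [ 0.11 -0.11  0.26] rows 0.9
```

Scaled: 0.037 m / 0.75 = 0.0493, -0.001 m / 0.75 = -0.0013, 0.4 degrees / 114.5916 = 0.0035.

Call:
carry_out([
  [[-0.0013,0,0.0213,0,0,0.0035],[-0.0013,0,0.04,0,0,0.0035],[-0.0013,0,0.0493,0,0,0.0035],[-0.0013,0,0.0493,0,0,0.0035],[-0.0013,0,0.0493,0,0,0.0035],[-0.0013,0,0.0493,0,0,0.0035]],
])

```text
t: 8.28
position: [0.6389, 0.2305, 0.0201]
ee_rot: [3.141, -0.0, 1.119]
contact_force: [-0.7, -0.0, 0.1]
opening: 0.0451
finger_force: 0.0
```

Call:
carry_out([
  [[0,0,0,0,0,0],[0,0,0,0,0,0],[0,0,0,0,0,0],[0,0,0,0,0,0],[0,0,0,0,0,0],[0,0,0,0,0,0],[0,0,0,0,0,0],[0,0,0,0,0,0]],
], jaw=0.005, newtons=15)

```text
t: 8.95
position: [0.6386, 0.2304, 0.0199]
ee_rot: [3.141, -0.0, 1.119]
contact_force: [-0.3, 0.8, 1.7]
opening: 0.0158
finger_force: 15.0
```

```bash
python3 - <<'E'
from h import *
s=bot.read_state(); print(s["position"],s["ee_rot"],s["contact_force"],s["opening"])
go(436.3,-56.6,100,98.7);go(640,230,100,98.7)
E
```

```text
[0.63862251 0.23039541 0.01988184] [ 3.14144953e+00 -1.42722623e-04  1.11916197e+00] [-0.3081372   0.83243236  1.72501139] 0.015826943477109823
go [-346.5  -56.8  -80.2] [ 1.000e-02 -1.000e-02 -3.458e+01] rows 8.6
go [  0.3   1.4 -80.1] [ 1.000e-02 -1.000e-02 -3.458e+01] rows 4.8
```

Scaled: -0.3465 m / 0.75 = -0.462, -0.08 m / 0.75 = -0.1067, -34.7 degrees / 114.5916 = -0.3028.

Call:
carry_out([
  [[0,0,-0.04,0,0,0],[0,0,-0.0933,0,0,0],[-0.0267,-0.004,-0.1333,0,0,-0.0175],[-0.0733,-0.012,-0.1333,0,0,-0.0524],[-0.1227,-0.02,-0.1333,0,0,-0.0873],[-0.1733,-0.028,-0.1333,0,0,-0.1222],[-0.224,-0.036,-0.1333,0,0,-0.1571],[-0.2747,-0.044,-0.1333,0,0,-0.192],[-0.3253,-0.052,-0.1333,0,0,-0.2269],[-0.376,-0.0613,-0.1333,0,0,-0.2618],[-0.424,-0.0693,-0.1333,0,0,-0.288],[-0.462,-0.0757,-0.1067,0,0,-0.3028]],
])

```text
t: 9.95
position: [0.4364, -0.0584, 0.1017]
ee_rot: [3.137, 0.002, 1.727]
contact_force: [0.9, 0.3, -0.6]
opening: 0.0156
finger_force: 15.0
```

Scaled: 0.03 m / 0.75 = 0.04, 0.02 m / 0.75 = 0.0267.

Call:
carry_out([
  [[0,0,0.0267,0,0,0],[0,0,0.04,0,0,0],[0,0,0.04,0,0,0],[0,0,0.04,0,0,0]],
])

```text
t: 10.28
position: [0.4366, -0.0563, 0.0695]
ee_rot: [-3.141, -0.0, 1.725]
contact_force: [0.6, -0.0, -0.5]
opening: 0.0156
finger_force: 15.0
```

```bash
python3 - <<'E'
from h import *
s=bot.read_state(); print(s["position"],s["ee_rot"],s["contact_force"],s["opening"])
go(436.3,-56.6,26,98.9)
p=camera_params("wrist"); im=get_image("wrist"); cv2.imwrite("pics/w6.png",im[:,:,::-1]); tiles(p,im,.006)
E
```

```text
[ 0.43659345 -0.05626064  0.06951513] [-3.14092962e+00 -2.52087140e-04  1.72524350e+00] [ 0.62696977 -0.04371698 -0.46520428] 0.015590577509291933
go [-0.3 -0.3 43.5] [-0.04 -0.01 -0.05] rows 1.0
px [278. 350.] a 599.5 [ 450.2 -161.7  452.5 -159.6   41.    16.5    8.8] 
px [ 71. 341.] a 1638.5 [ 283.5 -180.8  285.4 -181.4   35.1   42.4    8.8] 
px [533. 250.] a 1785.5 [629.4 -43.1 630.7 -45.1  47.   37.7  41.2] 
px [508. 238.] a 3362.0 [606.  -38.7 613.1 -43.   86.9  43.1  80.8] HOLE [593.1 -78.3 593.1 -78.2   5.6   5.2   8.8] [605.2  -3.5 605.1  -3.4   5.6   5.7  60.9]
px [ 50. 236.] a 7622.5 [269.9 -89.7 265.  -88.1  93.1  67.3  89.3] 
px [277. 224.] a 10562.5 [434.7 -49.7 436.3 -60.2  87.2  93.8   8.8] HOLE [430.5 -26.8 429.9 -27.8  22.8  17.7  24.2] [467.5 -13.6 467.5 -13.6   5.    5.8  11.1] [392.5 -25.1 392.5 -25.    5.2   5.4  52.4]
px [434. 184.] a 5709.0 [542.6  -9.  542.9 -15.   28.  130.3   0.8] HOLE [551.4 -34.2 551.7 -33.9   7.7   3.7  65. ] [544.1 -33.3 544.6 -32.4   4.6  10.4   2.1] [544.7  12.  544.7  11.8   2.5  31.2   1.1]
px [335.  54.] a 9285.0 [455.1  58.3 452.6  69.4  75.9  87.1  83.7] HOLE [486.9  33.8 486.9  33.8   4.9   5.4  57.1] [411.3  42.2 411.2  42.    5.3   5.5   8.8]
px [64. 10.] a 1038.0 [286.4  63.3 281.2  59.2  39.   18.8   8.8]
```

View pics/w6.png

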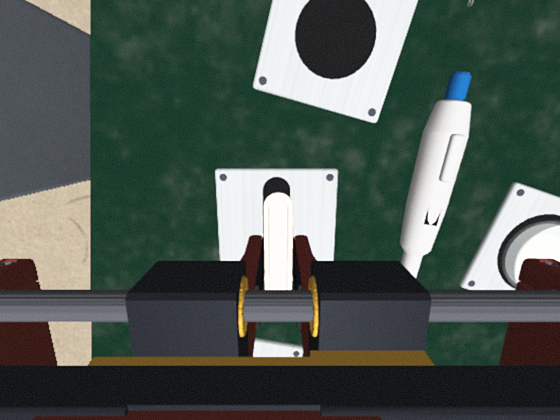

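The boat (278,235) hangs level, in line with the oblong pad; the pipette (440,180) is clear. I'll lower it and let go.

Scaled: 0.0438 m / 0.75 = 0.0584, 0.041 m / 0.75 = 0.0547.

Call:
carry_out([
  [[0,0,0.0267,0,0,0],[0,0,0.0467,0,0,0],[0,0,0.0547,0,0,0],[0,0,0.0584,0,0,0],[0,0,0.0584,0,0,0],[0,0,0.0584,0,0,0],[0,0,0.0584,0,0,0]],
])

```text
t: 10.92
position: [0.4368, -0.0565, 0.0265]
ee_rot: [3.14, 0.0, 1.725]
contact_force: [0.5, 0.7, 0.1]
opening: 0.0155
finger_force: 15.0
```

Scaled: -0.18 m / 0.75 = -0.24, -0.14 m / 0.75 = -0.1867.

Call:
carry_out([
  [[0,0,0,0,0,0],[0,0,0,0,0,0],[0,0,0,0,0,0],[0,0,0,0,0,0],[0,0,-0.0267,0,0,0],[0,0,-0.08,0,0,0],[0,0,-0.1333,0,0,0],[0,0,-0.1867,0,0,0],[0,0,-0.24,0,0,0],[0,0,-0.24,0,0,0],[0,0,-0.24,0,0,0]],
], jaw=0.045)

```text
t: 11.83
position: [0.4376, -0.0569, 0.2081]
ee_rot: [3.136, 0.002, 1.725]
contact_force: [-0.0, -0.2, -0.6]
opening: 0.0448
finger_force: 0.0
```

```bash
python3 - <<'E'
from h import *
s=bot.read_state(); print(s["position"],s["ee_rot"],s["contact_force"],s["opening"])
go(400,190,220,45)
p=camera_params("wrist"); im=get_image("wrist"); cv2.imwrite("pics/w7.png",im[:,:,::-1]); tiles(p,im,.006)
E
```

```text
[ 0.43761193 -0.05687892  0.20808625] [3.13604467e+00 1.78323717e-03 1.72476015e+00] [-0.0027798  -0.1525185  -0.58981631] 0.04476654018265967
go [249.7   0.8 -12.4] [ 3.400e-01 -5.000e-02  5.382e+01] rows 7.5
px [ 60. 343.] a 611.0 [ 175.6 -310.6  175.9 -310.6   21.    70.5    8.5] 
px [263. 278.] a 1113.0 [ 437.7 -170.8  438.7 -174.4   39.    70.6   87.9] 
px [438. 206.] a 4904.5 [636.  -46.7 635.9 -46.8  87.8  88.1  80.8] HOLE [620.5 -38.1 624.6 -41.4  64.9  38.1  66. ]
px [275. 190.] a 5138.0 [435.9 -56.8 435.9 -56.8  87.9  86.5   8.7] HOLE [428.1 -52.5 427.9 -54.8  73.6  15.   88.8]
px [364. 185.] a 2344.0 [540.1 -25.  540.8 -42.5  27.1 183.4   1.1] 
px [527. 103.] a 1921.5 [700.7  86.6 700.8  87.1  53.7  55.6  24.4] 
px [309.  74.] a 6862.0 [453.3  75.6 453.3  75.6  87.9  87.8  83.7] HOLE [453.4  76.  453.5  76.1  52.   52.4  57.5]
px [117.  22.] a 4901.5 [249.9  94.4 240.   85.9 124.9  58.2   8.9] 
px [ 51. 164.] a 19474.5 [ 189.4 -103.6  210.2  -67.8  331.6  190.3   85.6]
```

View pics/w7.png

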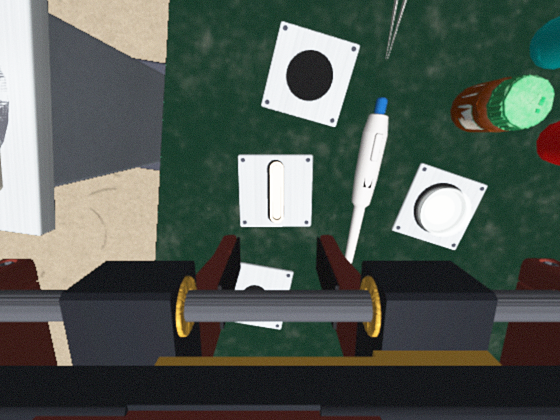

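The boat sits centred in its oblong pad (276,190), the dish is good (439,208), the medium pad is at (309,75), and nothing else moved.

Scaled: 0.281 m / 0.75 = 0.3747, 0.26 m / 0.75 = 0.3467.

Call:
carry_out([
  [[0.0467,0.0053,0,0,0,0],[0.096,0.012,0,0,0,0],[0.1467,0.0173,0,0,0,0],[0.1973,0.024,0,0,0,0],[0.248,0.0307,0,0,0,0],[0.2987,0.036,0,0,0,0],[0.3467,0.0427,0,0,0,0],[0.3747,0.0453,0,0,0,0],[0.3747,0.0453,0,0,0,0],[0.3747,0.0453,0,0,0,0],[0.3747,0.0453,0,0,0,0]],
], jaw=0.07)

```text
t: 12.8
position: [0.4256, 0.2252, 0.2043]
ee_rot: [-3.138, 0.001, 1.725]
contact_force: [-0.7, -0.3, -0.2]
opening: 0.0702
finger_force: 0.0
```

```bash
python3 - <<'E'
from h import *
s=bot.read_state(); print(s["position"],s["ee_rot"],s["contact_force"],s["opening"])
p=camera_params("wrist"); im=get_image("wrist"); cv2.imwrite("pics/w8.png",im[:,:,::-1]); tiles(p,im,.076)
print(proj(p,[.428,.226,.076]))
E
```

```text
[0.42563308 0.22519116 0.20428443] [-3.13826857e+00  1.31923519e-03  1.72506191e+00] [-0.70524625 -0.34739141 -0.19843762] 0.07021814517972537
px [338. 345.] a 418.5 [513.2  80.5 511.6  84.2  23.8  35.4   8.9] 
px [427. 308.] a 258.0 [600.3 134.8 597.  139.2  15.5  64.9  14.4] 
px [254. 315.] a 5336.0 [434.8 106.3 436.9 110.1 318.3  64.5   7.3] HOLE [447.9 101.7 448.1 101.5  12.7   3.6   8.9]
px [285. 282.] a 937.0 [441.1 147.8 447.7 148.1  71.8  24.6   1.8] 
px [159. 267.] a 324.5 [315.9 144.1 315.5 144.8  14.   39.8   2.6] 
px [ 31. 232.] a 3938.5 [191.7 162.1 191.  156.9  78.1  64.4  88.5] 
px [279. 199.] a 767.5 [426.2 232.  426.1 232.4  27.6  33.    8.8] 
px [137. 156.] a 706.5 [295.3 253.  293.9 252.9  54.   15.5   3.5] 
[280.43326012 206.03196501]
```

View pics/w8.png

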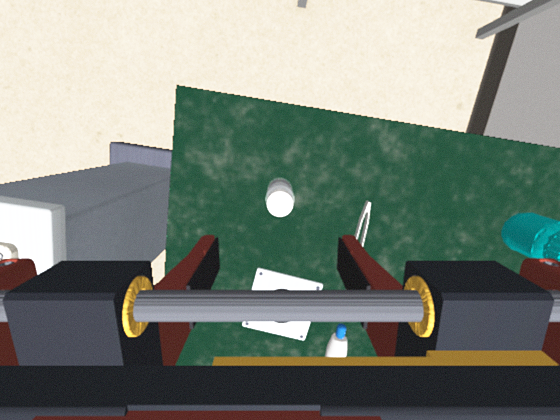

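The vial's cap is at (280,203); the tweezers (363,222) are about 80 mm off to the right.

```bash
python3 - <<'E'
from h import *
p=camera_params("wrist"); im=cv2.imread("pics/w8.png")
g=cv2.cvtColor(im,cv2.COLOR_BGR2GRAY)[170:230,255:305]
for th in(120,150,180,200,215):
    cs,_=cv2.findContours((g>th).astype(np.uint8),cv2.RETR_EXTERNAL,cv2.CHAIN_APPROX_NONE); c=max(cs,key=cv2.contourArea).reshape(-1,2)
    print(th,c.min(0)+[255,170],c.max(0)+[255,170])
for z,yy in((0,190),(.076,203)): print(ray(p,[[279.5,yy]],z))
for y in (.226,.229,.232):print([proj(p,[.427,y,z]).round(1) for z in(0,.076)],[proj(p,[.427,y+d,z]).round(1) for d,z in((.015,0),(-.015,.076),(.015,.076))])
E
```

```text
120 [265 181] [299 216]
150 [265 182] [294 216]
180 [266 186] [293 216]
200 [266 190] [293 216]
215 [267 191] [293 216]
[[0.42753112 0.22711255 0.        ]]
[[0.42707452 0.22849351 0.076     ]]
[array([278.9, 190.8]), array([279. , 205.5])] [array([280.8, 178.6]), array([276.7, 220.4]), array([281.4, 190.2])]
[array([279.3, 188.4]), array([279.5, 202.5])] [array([281.2, 176.1]), array([277.1, 217.4]), array([281.9, 187.1])]
[array([279.7, 186. ]), array([280. , 199.4])] [array([281.6, 173.6]), array([277.6, 214.5]), array([282.4, 184. ])]
```

Scaled: 0.07 m / 0.75 = 0.0933, 0.05 m / 0.75 = 0.0667.

Call:
carry_out([
  [[0.004,0.0013,0.0267,0,0,0],[0.004,0.0013,0.0667,0,0,0],[0.004,0.0013,0.0933,0,0,0],[0.004,0.0013,0.0933,0,0,0],[0.004,0.0013,0.0933,0,0,0],[0.004,0.0013,0.0933,0,0,0]],
])

```text
t: 13.35
position: [0.4278, 0.2288, 0.1366]
ee_rot: [3.141, -0.0, 1.723]
contact_force: [-0.7, 0.6, -0.0]
opening: 0.0704
finger_force: 0.0
```

```bash
python3 - <<'E'
from h import *
s=bot.read_state(); print(s["position"],s["ee_rot"],s["contact_force"],s["opening"])
go(427,228.8,45,98.9)
E
```

```text
[0.4277992  0.22883772 0.13663239] [ 3.14104558e+00 -1.62878757e-04  1.72348416e+00] [-0.67478401  0.58916679 -0.03769453] 0.07035442841386098
go [ 0.1 -0.8 91.6] [ 0.03 -0.01 -0.15] rows 2.2
```

Scaled: 0.091 m / 0.75 = 0.1213, 0.03 m / 0.75 = 0.04.

Call:
carry_out([
  [[0,-0.0013,0.04,0,0,0],[0,-0.0013,0.08,0,0,0],[0,-0.0013,0.1093,0,0,0],[0,-0.0013,0.1213,0,0,0],[0,-0.0013,0.1213,0,0,0],[0,-0.0013,0.1213,0,0,0]],
])

```text
t: 13.85
position: [0.427, 0.2294, 0.0458]
ee_rot: [3.141, -0.0, 1.725]
contact_force: [-0.3, -0.3, 0.6]
opening: 0.0703
finger_force: 0.0
```

Call:
carry_out([
  [[0,0,0,0,0,0],[0,0,0,0,0,0],[0,0,0,0,0,0],[0,0,0,0,0,0],[0,0,0,0,0,0],[0,0,0,0,0,0],[0,0,0,0,0,0],[0,0,0,0,0,0]],
], jaw=0.02, newtons=10)

```text
t: 14.52
position: [0.4263, 0.2293, 0.045]
ee_rot: [3.141, -0.0, 1.725]
contact_force: [-0.7, 0.4, 3.2]
opening: 0.0301
finger_force: 10.0
```

```bash
python3 - <<'E'
from h import *
s=bot.read_state(); print(s["position"],s["ee_rot"],s["contact_force"],s["opening"])
go(430.2,-200,120,98.9)
E
```

```text
[0.42631482 0.22930159 0.0450362 ] [ 3.14143006e+00 -6.17172652e-05  1.72487227e+00] [-0.72172131  0.43216575  3.17052958] 0.030103351337982597
go [-424.8  -62.   -75. ] [ 0.01 -0.   -0.07] rows 10.5
```

Scaled: -0.36 m / 0.75 = -0.48, -0.07 m / 0.75 = -0.0933.

Call:
carry_out([
  [[0,0,-0.0333,0,0,0],[-0.0133,-0.0013,-0.0667,0,0,0],[-0.0467,-0.0067,-0.08,0,0,0],[-0.0933,-0.0133,-0.08,0,0,0],[-0.144,-0.0213,-0.08,0,0,0],[-0.1947,-0.028,-0.08,0,0,0],[-0.2453,-0.036,-0.08,0,0,0],[-0.296,-0.0427,-0.08,0,0,0],[-0.3467,-0.0507,-0.08,0,0,0],[-0.3973,-0.0573,-0.08,0,0,0],[-0.44,-0.064,-0.08,0,0,0],[-0.48,-0.0707,-0.08,0,0,0]],
])

```text
t: 15.52
position: [0.4288, -0.1367, 0.1049]
ee_rot: [3.142, 0.0, 1.724]
contact_force: [0.1, 0.2, -0.1]
opening: 0.0301
finger_force: 10.0
```

Scaled: -0.0648 m / 0.75 = -0.0864, -0.06 m / 0.75 = -0.08.

Call:
carry_out([
  [[-0.04,-0.0053,0,0,0,0],[-0.0667,-0.0093,0,0,0,0],[-0.08,-0.012,0,0,0,0],[-0.0864,-0.012,0.0133,0,0,0],[-0.0864,-0.012,0.0267,0,0,0],[-0.0864,-0.012,0.0267,0,0,0],[-0.0864,-0.012,0.0267,0,0,0]],
])

```text
t: 16.1
position: [0.4291, -0.1985, 0.0837]
ee_rot: [-3.139, -0.002, 1.726]
contact_force: [-0.4, -0.2, 0.3]
opening: 0.0301
finger_force: 10.0
```

```bash
python3 - <<'E'
from h import *
s=bot.read_state(); print(s["position"],s["ee_rot"],s["contact_force"],s["opening"])
go(430.2,-200,51,98.9)
p=camera_params("wrist"); im=get_image("wrist"); cv2.imwrite("pics/w9.png",im[:,:,::-1]); tiles(p,im,.006)
print([proj(p,s["position"]+[0,d,z-s["position"][2]]).round(1) for d,z in((0,.116),(-.015,.116),(.015,.116))])
E
```

```text
[ 0.42913887 -0.19846488  0.08365814] [-3.13896908e+00 -1.98350986e-03  1.72605641e+00] [-0.44942796 -0.19704986  0.30290159] 0.030147385639185224
go [-1.7  0.9 32.7] [-0.15 -0.11 -0.  ] rows 0.8
px [ 76. 343.] a 2056.5 [ 270.4 -336.4  270.7 -336.4   42.7   45.3    8.9] 
px [276. 229.] a 10566.0 [ 429.  -198.5  429.1 -207.9  104.6   87.2   87.9] HOLE [ 419.6 -239.1  419.8 -238.8    8.7    3.8   77.7] [ 443.9 -226.9  443.8 -226.7    5.3    4.2   56.3] [ 430.2 -207.6  429.5 -207.4   37.6   49.9   13.5] [ 468.7 -163.   468.7 -163.2    5.3    5.    55.4] [ 392.9 -160.3  392.7 -160.1    5.3    5.2    8.8]
px [ 54. 187.] a 19768.0 [ 256.7 -205.6  255.9 -207.9  158.5   89.2   88.6] 
px [548.  74.] a 1919.0 [599.2 -68.  593.4 -65.1  27.   63.1  22. ] HOLE [593.3 -78.6 593.4 -78.6   5.3   5.4  58.5]
px [457. 108.] a 3984.0 [ 543.4  -86.9  540.5 -106.8  166.1   24.8   88.1] 
px [316.  47.] a 11211.0 [438.4 -71.7 438.1 -71.8  87.3  58.3   8.8] HOLE [479.3 -88.9 479.5 -88.9   5.7   5.2   8.8] [ 404.2 -100.4  404.1 -100.4    4.8    5.4   55.4] [444.7 -62.3 444.7 -62.3   1.4   7.3  11.4] [442.5 -47.6 442.5 -47.6   1.3   8.2  11.4]
[array([276.8, 295.3]), array([271.6, 325.7]), array([282.3, 263.1])]
```

View pics/w9.png

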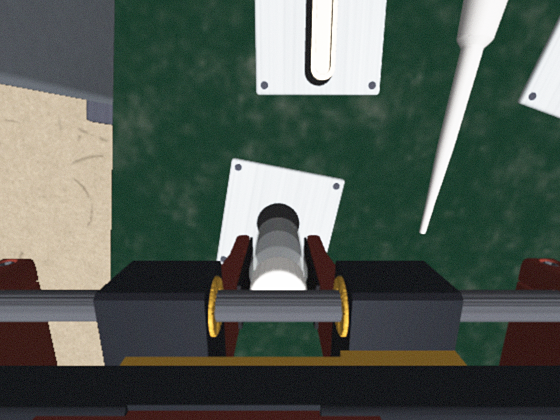

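The vial hangs upright (278,255) over its small pad (278,215); the boat (320,40) and pipette tip (423,233) are clear. I'll lower it.

Scaled: 0.0345 m / 0.75 = 0.046, -0.001 m / 0.75 = -0.0013.

Call:
carry_out([
  [[-0.0013,0.0013,0.016,0,0,0],[-0.0013,0.0013,0.0293,0,0,0],[-0.0013,0.0013,0.0373,0,0,0],[-0.0013,0.0013,0.0427,0,0,0],[-0.0013,0.0013,0.046,0,0,0],[-0.0013,0.0013,0.046,0,0,0],[-0.0013,0.0013,0.046,0,0,0],[-0.0013,0.0013,0.046,0,0,0]],
])

```text
t: 16.82
position: [0.4313, -0.2009, 0.0505]
ee_rot: [3.141, 0.0, 1.725]
contact_force: [0.5, -0.6, 0.1]
opening: 0.0299
finger_force: 10.0
```

```bash
python3 - <<'E'
from h import *
s=bot.read_state(); print(s["position"],s["ee_rot"],s["contact_force"],s["opening"])
go(430,-199.5,51,98.9)
E
```

```text
[ 0.43133726 -0.2008651   0.05045194] [3.14146462e+00 8.06946337e-05 1.72484224e+00] [ 0.52493179 -0.62440793  0.08964148] 0.0298705571336829
go [ 1.6 -1.1 -0.5] [ 0.01  0.   -0.07] rows 0.0
```

Scaled: -0.003 m / 0.75 = -0.004, 0.002 m / 0.75 = 0.0027.

Call:
carry_out([
  [[0,0,-0.004,0,0,0],[0.0027,-0.0013,-0.004,0,0,0],[0.0027,-0.0013,-0.004,0,0,0],[0.0027,-0.0013,0,0,0,0],[0.0027,-0.0013,0,0,0,0],[0.0027,-0.0013,0,0,0,0]],
])

```text
t: 17.32
position: [0.4298, -0.199, 0.0502]
ee_rot: [-3.141, -0.0, 1.725]
contact_force: [0.2, -0.1, -0.0]
opening: 0.0299
finger_force: 10.0
```

Scaled: -0.16 m / 0.75 = -0.2133, -0.13 m / 0.75 = -0.1733.

Call:
carry_out([
  [[0,0,0,0,0,0],[0,0,0,0,0,0],[0,0,0,0,0,0],[0,0,0,0,0,0],[0,0,0,0,0,0],[0,0,-0.0267,0,0,0],[0,0,-0.0667,0,0,0],[0,0,-0.12,0,0,0],[0,0,-0.1733,0,0,0],[0,0,-0.2133,0,0,0],[0,0,-0.2133,0,0,0],[0,0,-0.2133,0,0,0]],
], jaw=0.06)

```text
t: 18.32
position: [0.4309, -0.1995, 0.2121]
ee_rot: [3.138, 0.003, 1.725]
contact_force: [0.1, 0.1, -0.7]
opening: 0.06
finger_force: 0.0
```

```bash
python3 - <<'E'
from h import *
s=bot.read_state(); print(s["position"],s["ee_rot"],s["contact_force"],s["opening"])
go(640,72,210,98.9)
p=camera_params("wrist"); im=get_image("wrist"); cv2.imwrite("pics/w10.png",im[:,:,::-1])
q=camera_params("side"); cv2.imwrite("pics/s10.png",cv2.resize(get_image("side")[130:340,120:440],None,fx=2,fy=2)[:,:,::-1])
print([proj(p,[.430,-.1998+d,z]).round(1) for d,z in((0,.082),(-.015,.082),(.015,.082),(.015,.006),(.017,.006))])
E
```

```text
[ 0.43092861 -0.19954016  0.21210193] [3.13798037e+00 2.53041112e-03 1.72478373e+00] [ 0.10831684  0.05099645 -0.66518477] 0.06000070347852816
go [236.3 248.2   2.4] [ 0.21  0.15 -0.08] rows 8.2
[array([275.9, 206. ]), array([273.6, 220.8]), array([278.3, 190.8]), array([277.9, 179. ]), array([278.2, 177.4])]
```

View pics/w10.png

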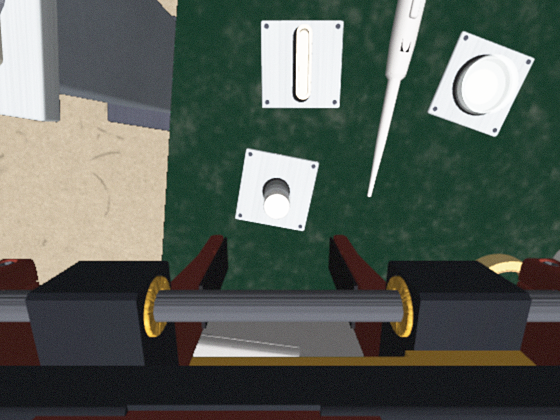

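The vial stands centred on its small pad, cap at (276,206). Next, the jar.

Scaled: 0.249 m / 0.75 = 0.332, 0.237 m / 0.75 = 0.316.

Call:
carry_out([
  [[0.0347,0.036,0,0,0,0],[0.0707,0.0733,0,0,0,0],[0.1067,0.112,0,0,0,0],[0.1427,0.1493,0,0,0,0],[0.1787,0.188,0,0,0,0],[0.2147,0.2253,0,0,0,0],[0.2507,0.264,0,0,0,0],[0.2867,0.3013,0,0,0,0],[0.316,0.332,0,0,0,0],[0.316,0.332,0,0,0,0],[0.316,0.332,0,0,0,0],[0.316,0.332,0,0,0,0]],
], jaw=0.0875)

```text
t: 19.42
position: [0.6381, 0.0729, 0.208]
ee_rot: [-3.137, 0.0, 1.725]
contact_force: [0.6, -0.5, -0.2]
opening: 0.0876
finger_force: 0.0
```

```bash
python3 - <<'E'
from h import *
s=bot.read_state(); print(s["position"],s["ee_rot"],s["contact_force"],s["opening"])
p=camera_params("wrist"); im=get_image("wrist"); cv2.imwrite("pics/w11.png",im[:,:,::-1])
blob(p,im,(45,90,60),(75,255,255),.08,(150,100,420,260),2); blob(p,im,(45,60,130),(75,255,255),.08,(150,100,420,260),2)
go(641,72.5,120,98.9)
print([proj(p,[.641,.0725+d,z]).round(1) for d,z in((0,.08),(-.023,.08),(.023,.08))])
E
```

```text
[0.6381176  0.07293984 0.20804194] [-3.13726800e+00  2.38327283e-05  1.72523616e+00] [ 0.56397395 -0.48354201 -0.24559941] 0.08755510887265348
  blob [150 100] [419 259] 33154.5 [639.9 101.4 640.7  94.8 268.4 150.1   8.9]
  blob [195 104] [198 118] 4.0 [553.7 146.9 553.8 147.8  12.1   1.8  89.8]
  blob [258 186] [305 231] 1640.0 [641.9  71.3 641.8  71.3  45.   44.4   8.8]
  blob [292 185] [293 186] 0.5 [648.7  95.1 648.5  95.3   0.9   0.9   8.8]
go [-0.4  3.1 88.6] [-0.2  0.  -0.1] rows 2.1
[array([280.9, 207.6]), array([277.2, 230.2]), array([284.7, 184. ])]
```

View pics/w11.png

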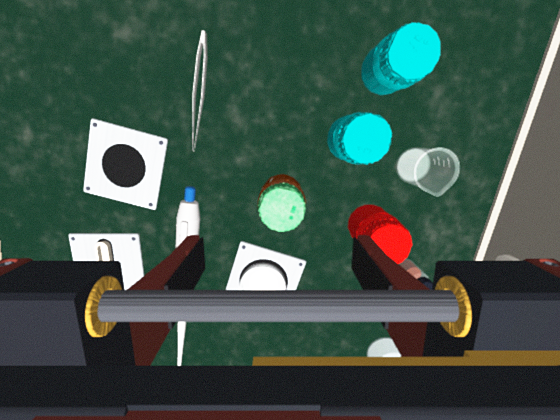

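The jar's green cap is at (282,209); the red jar (380,235) and turquoise jar (360,138) leave room for the right finger, and the pipette (188,210) is left of the left one.

Scaled: 0.085 m / 0.75 = 0.1133, 0.08 m / 0.75 = 0.1067.

Call:
carry_out([
  [[0,0.0013,0.04,0,0,0],[0,0.0013,0.08,0,0,0],[0,0.0013,0.1067,0,0,0],[0,0.0013,0.1133,0,0,0],[0,0.0013,0.1133,0,0,0],[0,0.0013,0.1133,0,0,0],[0,0.0013,0.1133,0,0,0]],
])

```text
t: 20.05
position: [0.6416, 0.0731, 0.127]
ee_rot: [3.139, 0.0, 1.724]
contact_force: [0.2, 0.4, 0.5]
opening: 0.0875
finger_force: 0.0
```

```bash
python3 - <<'E'
from h import *
s=bot.read_state(); print(s["position"],s["ee_rot"],s["contact_force"],s["opening"])
go(641.8,71.5,45,98.9)
E
```

```text
[0.64157761 0.07309071 0.12702474] [3.13918069e+00 1.34251473e-04 1.72414921e+00] [0.21095255 0.41677131 0.54460496] 0.08746246199979069
go [-1.6 -0.2 82. ] [ 0.14  0.01 -0.11] rows 2.0
```

Scaled: 0.082 m / 0.75 = 0.1093, 0.075 m / 0.75 = 0.1.

Call:
carry_out([
  [[-0.002,0,0.04,0,0,0],[-0.002,0,0.0733,0,0,0],[-0.002,0,0.1,0,0,0],[-0.002,0,0.1093,0,0,0],[-0.002,0,0.1093,0,0,0],[-0.002,0,0.1093,0,0,0]],
])

```text
t: 20.55
position: [0.6418, 0.0721, 0.0446]
ee_rot: [3.14, 0.0, 1.725]
contact_force: [0.2, 0.1, -0.0]
opening: 0.0874
finger_force: 0.0
```

Call:
carry_out([
  [[0,0,0,0,0,0],[0,0,0,0,0,0],[0,0,0,0,0,0],[0,0,0,0,0,0],[0,0,0,0,0,0],[0,0,0,0,0,0],[0,0,0,0,0,0],[0,0,0,0,0,0]],
], jaw=0.035, newtons=20)

```text
t: 21.22
position: [0.6411, 0.072, 0.0436]
ee_rot: [3.141, 0.0, 1.725]
contact_force: [0.7, 0.7, 2.0]
opening: 0.047
finger_force: 20.0
```

```bash
python3 - <<'E'
from h import *
s=bot.read_state(); print(s["position"],s["ee_rot"],s["contact_force"],s["opening"])
go(453.6,76.3,130,98.9)
E
```

```text
[0.64110901 0.07204147 0.04356224] [3.14115575e+00 9.81909300e-06 1.72484506e+00] [0.70476182 0.66759874 2.02601635] 0.04701247573017854
go [  33.  -184.6  -86.5] [ 0.03  0.   -0.07] rows 5.0
```

Scaled: -0.1846 m / 0.75 = -0.2461, -0.03 m / 0.75 = -0.04.

Call:
carry_out([
  [[0,0,-0.04,0,0,0],[0,0,-0.08,0,0,0],[0.004,-0.02,-0.1,0,0,0],[0.0107,-0.06,-0.1,0,0,0],[0.0187,-0.1067,-0.1,0,0,0],[0.0267,-0.1533,-0.1,0,0,0],[0.036,-0.2,-0.1,0,0,0],[0.0413,-0.232,-0.0867,0,0,0],[0.044,-0.2453,-0.0667,0,0,0],[0.044,-0.2461,-0.0533,0,0,0],[0.044,-0.2461,-0.0533,0,0,0],[0.044,-0.2461,-0.0533,0,0,0]],
])

```text
t: 22.22
position: [0.4545, 0.0764, 0.0832]
ee_rot: [3.142, 0.0, 1.725]
contact_force: [0.7, -0.1, -1.4]
opening: 0.0472
finger_force: 20.0
```

```bash
python3 - <<'E'
from h import *
s=bot.read_state(); print(s["position"],s["ee_rot"],s["contact_force"],s["opening"])
go(453.6,76.3,49.6,98.9)
E
```

```text
[0.45449269 0.07635912 0.08315766] [3.14151347e+00 2.49744046e-06 1.72479268e+00] [ 0.71254764 -0.13890327 -1.4188347 ] 0.047204028915441516
go [ 0.1 -0.9 33.6] [ 0.    0.   -0.08] rows 0.8
```

Scaled: 0.034 m / 0.75 = 0.0453, 0.032 m / 0.75 = 0.0427.

Call:
carry_out([
  [[0,-0.0013,0.016,0,0,0],[0,-0.0013,0.0293,0,0,0],[0,-0.0013,0.0387,0,0,0],[0,-0.0013,0.0427,0,0,0],[0,-0.0013,0.0453,0,0,0],[0,-0.0013,0.0453,0,0,0],[0,-0.0013,0.0453,0,0,0]],
])

```text
t: 22.8
position: [0.4528, 0.0762, 0.0495]
ee_rot: [3.141, -0.0, 1.725]
contact_force: [0.1, 0.1, -1.2]
opening: 0.0473
finger_force: 20.0
```

Scaled: -0.16 m / 0.75 = -0.2133, -0.13 m / 0.75 = -0.1733.

Call:
carry_out([
  [[0,0,0,0,0,0],[0,0,0,0,0,0],[0,0,0,0,0,0],[0,0,0,0,0,0],[0,0,0,0,0,0],[0,0,-0.0267,0,0,0],[0,0,-0.0667,0,0,0],[0,0,-0.12,0,0,0],[0,0,-0.1733,0,0,0],[0,0,-0.2133,0,0,0],[0,0,-0.2133,0,0,0],[0,0,-0.2133,0,0,0]],
], jaw=0.08)

```text
t: 23.8
position: [0.4535, 0.0763, 0.2111]
ee_rot: [3.137, 0.0, 1.725]
contact_force: [0.7, -0.3, 0.4]
opening: 0.0797
finger_force: 0.0
```

```bash
python3 - <<'E'
from h import *
s=bot.read_state(); print(s["position"],s["ee_rot"],s["contact_force"],s["opening"])
p=camera_params("wrist"); im=get_image("wrist"); cv2.imwrite("pics/w12.png",im[:,:,::-1])
blob(p,im,(45,60,130),(75,255,255),.086,(150,100,420,260),1)
a=get_image("side"); tiles(camera_params("side"),a,.006)
cv2.imwrite("pics/fin.png",np.vstack([cv2.resize(im[60:270],(560,210)),a[100:370]])[:,:,::-1])
E
```

```text
[0.45345654 0.07629065 0.2110732 ] [3.13712406e+00 5.06517295e-05 1.72482203e+00] [ 0.74624867 -0.26238483  0.43674908] 0.0796718676145006
  blob [253 185] [300 231] 1622.0 [453.3  75.5 453.4  75.7  44.9  43.6  45.7]
px [338. 272.] a 1120.0 [450.4  88.3 454.3  77.7  91.1  90.2  84.2] 
px [157. 228.] a 734.0 [796.8 143.1 798.7 139.4  59.4 111.   24. ] 
px [365. 229.] a 1712.5 [443.8 -47.6 448.8 -45.4 116.8 119.5   8.1] 
px [190. 216.] a 297.5 [765.4  82.7 765.2  82.5  45.4  49.    1. ] 
px [277. 199.] a 1191.5 [637.8 -46.1 637.5 -47.6  95.3  91.4  80.8] HOLE [633.7 -29.5 633.6 -33.4  63.2  36.   21.3]
px [323. 208.] a 654.0 [542.3 -50.5 544.2 -78.4  28.6 243.9   1.8] 
px [394. 183.] a 1154.5 [ 429.9 -218.5  428.9 -241.6  181.6   90.7   87.9] HOLE [ 433.5 -210.3  434.3 -213.3   32.    62.6   16.9]
px [360. 132.] a 379.5 [ 569.3 -381.3  578.1 -380.8  143.2   48.9    8.8] 
px [502. 278.] a 33854.5 [ 203.7 -263.2  194.2 -295.5  204.2 1182.3    0. ] HOLE [117.   11.1 116.8  12.9  13.7  55.2   2.8]
px [369.  72.] a 247.5 [ 671.8 -732.9  669.7 -733.4  145.1   70.6   19.4] 
px [77. 72.] a 1508.5 [1559.2 -386.2 1504.2 -345.6   77.2  908.1   50.4] 
px [456.  86.] a 5555.5 [ 407.1 -902.8  413.5 -875.2  231.3 1051.4    3.3] 
px [533.  49.] a 3711.0 [  222.5 -1351.8   218.  -1362.7  1026.3   156.6    89.9] 
px [487.   3.] a 238.0 [  432.3 -1672.8   429.4 -1657.2   220.1   109.7    30.6]
```

View pics/fin.png

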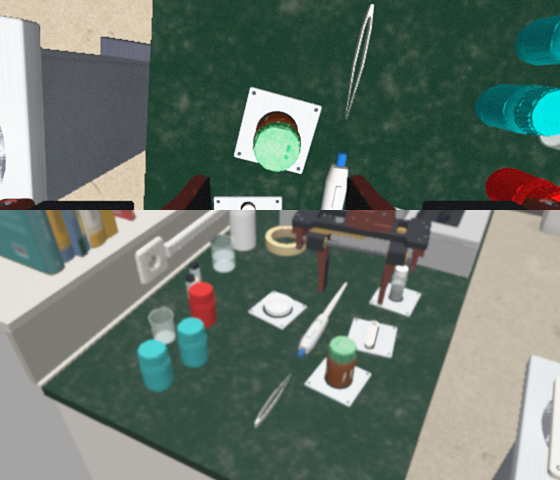

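All four stand on their pads: the jar cap measures 453/76 mm against a pad at 453/76 mm, and the dish, boat and vial are centred. The pipette and tweezers haven't moved and the gripper is clear.

```bash
python3 -c "
from cell import bot
print(bot.sign_off())"
```

```text
the job is handed in; nothing more can be done
None
```

The vial, jar, dish and boat each stand on their matching tile and have been let go, the pipette and tweezers are where they were, and the job was handed in at about 24 s; the hand-in returned no verdict.

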